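# Fit-test score-wheel sleeves on the gauge pin

### The arm

A 7-joint arm with a two-finger parallel gripper is mounted at the origin on the work surface. World frame = base frame: x ahead of the robot, y to its left, z up, the work surface at z = 0. Lengths are in m, angles in rad, forces in N, time in s.
With the tool pointing down it reaches from about 0.4 to 0.85 m from the base axis. Payload 10.4 kg.
Tool frame: the origin (TCP) lies midway between the tips of the shut fingers; the grasp point (between the pads) lies 19 mm behind it; z points along the fingers, x is the direction in which the jaws open and shut, and the axes are right-handed (so a half turn about z gives the same grasp; the last joint's range is limited). The gripper opens to 87 mm and grips with 3 to 60 N. Pads are 19 mm wide; open, the fingers measure 117 mm over their backs; the gripper's body (75 mm by 190 mm) begins 51 mm behind the grasp point.
Start: joints at [-1.299, 0.332, -0.065, 1.46, 0.022, 1.35, -0.088], TCP at [0.182, 0.598, 0.19] pointing down, gripper open.
Joint ranges: [-2.6, 2.6], [-0.5, 2.12], [-1.47, 1.34], [0.16, 2.42], [-1.27, 4.41], [0.06, 2.06], [-2.6, 2.6]. Speed limits (rad/s): [2.22, 2.22, 2.79, 2.79, 3.14, 3.14, 3.14].

### API

Orientations are given as a unit quaternion [x, y, z, w].
In Python, from bench import r gives the robot as it stands. The module is installed in compiled form; this text tells all that it offers.
- The arm moves only by the tool play_rows, never from a script. Its argument "commands" is a list of rows, each a list of 7 numbers: the shift along the world's x, y, z in cm, then the turn, a rotation vector about the world's x, y, z in rad, then the finger opening in cm, from 0 to 8.7. A call has 1 to 20 rows; each row shifts and turns the commanded pose from where the row before left it; what a row does not reach is not made up. A row lasts 1/8 s, in which the tool goes at most 62.5 mm and 10.7 degrees, less where a joint would pass 70% of its speed; a pose out of reach is approached as far as the arm can. A call is refused whole if a number of a shift passes 6.25 or a number of a turn 0.188, either way. A call with a gripper value outside its range is refused whole. The fingers move at their own pace and stop on an object; "grip_force" is the grip in N (left out, the last holds). Time passes only in rows, so rows that do not move let the fingers close. It gives the time, the measured TCP pose, the force and the opening at its end, in the units of the state.
- r.read_state(): the state, without advancing time (a new reading comes with each control period).
- r.camera(name): name is "scene" or "side" or "wrist"; returns a dict with "img" (480x640x3 uint8, red, green, blue), "K" (3x3 intrinsics, pixels), "camera_from_world" (4x4, takes a point from world to camera coordinates). Camera axes: x right, y down, z forward; pixel columns grow to the right and rows downward; lengths in m; the calibration is good to about 2 mm. A picture is of the moment at which its call begins. There is no depth.
- r.close_job(): hands the job in, once; it reports no verdict.
The state is a dict: "time": time; "joint_positions": joint angles; "joint_vel": joint speeds; "joint_torque": joint torques, N m; "ee_pos": TCP position; "eef_rot": TCP orientation; "ft_force": force on the tool from outside, world axes, zero at the start; "torque": the same for the moment, N m; "width": finger opening in m.
Only numpy, scipy, OpenCV 4.12 (cv2) and the standard library are available. Lean on these libraries where they do the work, as an engineer would, in place of code of your own. Each camera call takes 0.05 s, during which the arm holds its last target. There are 200 camera calls.

### The job

The score wheel on the dominoes table needs a new spindle sleeve, and two short red sleeves are on offer. Slide the one whose bore fits over the steel gauge pin all the way down onto its wooden block and leave it there, and stand the one whose bore is too tight upright in the round black tip tray.

Things in the scene. Friction and masses are not known exactly. Their poses are not given: they have to be found in the camera images.
- sleeve_wide: Red acrylic sleeve (short thick-walled tube) standing on end on the table, outside diameter 46 mm, height 40 mm, open right through with a wide bore of 28 mm, about 50 g: this one fits the pin. Origin: centre of its lower end; z along its bore, upwards.
- sleeve_tight: Red acrylic sleeve of the same outside size (diameter 46 mm, height 40 mm) standing on end on the table, but with a narrow bore of 12 mm, about 75 g: too tight for the pin. Origin: centre of its lower end; z along its bore, upwards.
- gauge: Pin gauge, fixed to the table: dark wooden block 90 x 90 mm, 16 mm high, with an upright round steel pin of 18 mm diameter at its centre. The pin stands 52 mm above the block (its tip is 68 mm above the table); its top 14 mm taper to 6 mm. A sleeve fully home rests on the block, its lower end 16 mm above the table. Origin: centre of the block's underside; z up along the pin.
- tray: Round black tip tray with a bright steel rim, fixed to the table: 150 mm across, rim 12 mm high, inner floor flat, 5 mm above the table and about 130 mm across. Origin: centre of its underside; z up.

How it is judged:
At the end, for the whole second after the job is handed in: Wide sleeve on the pin, within 10 mm of its centre line, lower end at most 5 mm above the block. Tight sleeve in the tray, within 50 mm of its centre, lower end at most 7 mm above the tray floor. Both upright within about 10 degrees, released and at rest (z of sleeve_wide in the frame of gauge between 0.01 and 0.021 m and horizontal distance between sleeve_wide and gauge below 0.01 m and angle between each of sleeve_wide, sleeve_tight's own z axis and vertical below 0.17 rad and linear speed of each of sleeve_wide, sleeve_tight below 0.02 m/s and z of sleeve_tight in the frame of tray below 0.012 m and horizontal distance between sleeve_tight and tray below 0.05 m); the robot touches nothing.
It also fails if it takes over 48 s, if anything falls off the work surface, if the arm or the gripper's body presses on something with over 40 N, if the wrist force passes 120 N, or if a joint passes its speed limit or range.

## Working session

There is one attempt and no reset: what is moved stays moved. The work goes in short steps, Python scripts to look and compute and a tool call to move; the robot and the scene stay as the last step left them, time stands still between calls to the robot, and variables do not carry over. Pictures are saved under pics/ and viewed, about 8 in all and at most 12, crops included, and the job is handed in when it is done.

Besides the shell and the picture viewer there is one more tool, called after "Emit:" by a JSON object that holds its "op" and its "data". play_rows: Moves the arm, as the interface text tells. Its arguments: {"type":"object","properties":{"commands":{"type":"array","items":{"type":"array","items":{"type":"number"}}},"grip_force":{"type":"number"}},"required":["commands"]}

```bash
mkdir -p pics; cat > h.py <<'E'
import numpy as np, cv2
from bench import r
def ray(c,u,v):
    T=c["camera_from_world"];R=T[:3,:3];t=T[:3,3]
    return -R.T@t, R.T@np.linalg.inv(c["K"])@np.array([u,v,1.])
def onplane(c,u,v,z):
    o,d=ray(c,u,v); return o+d*(z-o[2])/d[2]
def save(c,n): cv2.imwrite("pics/"+n,c["img"][:,:,::-1])
def red(img):
    h=cv2.cvtColor(img,cv2.COLOR_RGB2HSV)
    return cv2.inRange(h,(0,110,50),(10,255,255))|cv2.inRange(h,(170,110,50),(180,255,255))
E
python3 - <<'E'
from h import *
for n in("scene","side"):
    c=r.camera(n); save(c,n+"0.png"); print(n,ray(c,320,240))
    m=red(c["img"]); k,l,s,ce=cv2.connectedComponentsWithStats(m)
    for i in range(1,k):
        if s[i,4]>60: print(s[i],ce[i])
s=r.read_state();print({k:np.round(v,3) for k,v in s.items()})
E
```

```text
scene (array([ 1.02487386, -0.71257207,  0.61319718]), array([-0.4736924 ,  0.68930286, -0.54816751]))
[ 364   65  102   45 3500] [416.48571429  86.16342857]
[ 541   89   99   58 4660] [593.90536481 116.30600858]
[430 134  31  35 848] [444.66037736 152.06603774]
[373 177  22  27 553] [383.50994575 189.89873418]
[506 223  17  18 125] [514.504 232.496]
[520 223  69  37 633] [560.15323855 243.10742496]
[284 228  13  14  92] [289.22826087 233.54347826]
[249 234  62  33 743] [277.67967699 249.35800808]
[500 284  17  23 326] [507.79447853 295.1196319 ]
[535 288  33  23 374] [550.95454545 299.07219251]
[ 214  301   34   40 1077] [230.92571959 320.31383473]
[490 317  37  23 436] [508.05275229 327.69954128]
[477 336  38  24 483] [495.85507246 347.59006211]
[451 348  28  29 493] [464.57606491 362.04665314]
side (array([0.42046306, 0.53957603, 0.69968761]), array([ 0.15939806, -0.63657214, -0.75472582]))
[ 282    7   95   53 3608] [329.82511086  34.42766075]
[ 434   26  105   59 4414] [486.89895786  55.62845492]
[ 87  38  28  25 144] [98.50694444 48.53472222]
[138  38  15  15  63] [144.87301587
[... 420 characters left out ...]
32] [176.75862069 232.97844828]
[165 253  16  21 243] [172.53909465 262.65843621]
[128 257  24  21 252] [139.43650794 267.07936508]
[292 356  28  37 795] [305.7509434  374.01509434]
{'time': np.float64(0.1), 'joint_positions': array([-1.299,  0.333, -0.065,  1.461,  0.022,  1.35 , -0.089]), 'joint_vel': array([ 0.001, -0.002, -0.   , -0.002,  0.   ,  0.001, -0.001]), 'joint_torque': array([ 2.0000e-03, -6.2455e+01,  2.5000e-02, -3.9071e+01, -6.1000e-02,
        3.7000e-02,  0.0000e+00]), 'ee_pos': array([0.181, 0.598, 0.189]), 'eef_rot': array([ 0.803,  0.596, -0.   ,  0.   ]), 'ft_force': array([-0.292,  0.067, -0.619]), 'torque': array([ 0.038,  0.006, -0.001]), 'width': np.float64(0.088)}
```

View pics/scene0.png

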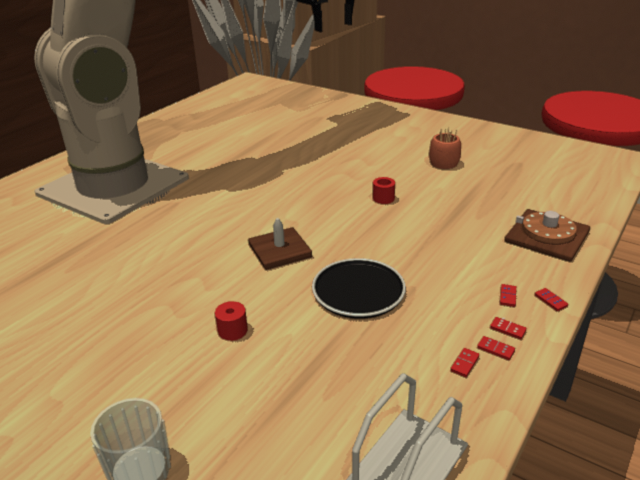

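View pics/side0.png

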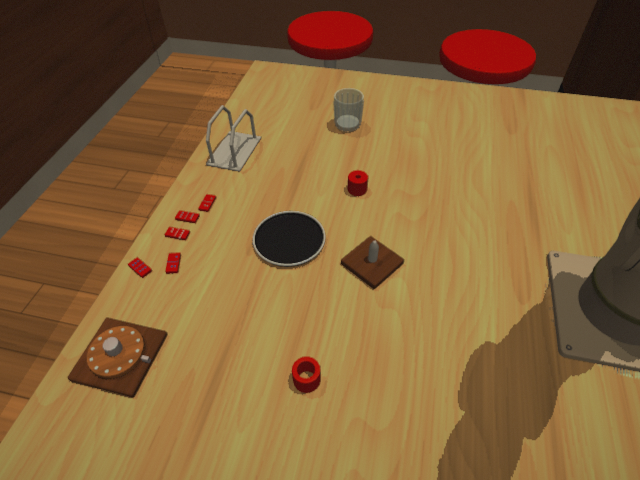

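The scene view shows the wide sleeve at about (384,190), the tight one at (231,320), the pin tip at (278,221) and the tray at (359,288). In the side view they are at (306,374), (357,183), (375,241) and (289,238). Next I'll triangulate these.

```bash
cat >> h.py <<'E'
def tri(a,b):
    o1,d1=a;o2,d2=b;d1=d1/np.linalg.norm(d1);d2=d2/np.linalg.norm(d2)
    s=np.linalg.lstsq(np.c_[d1,-d2],o2-o1,rcond=None)[0]
    p,q=o1+s[0]*d1,o2+s[1]*d2; return (p+q)/2,np.linalg.norm(p-q)
E
python3 - <<'E'
from h import *
A=r.camera("scene");B=r.camera("side")
def blob(c,u,v):
    k,l,s,ce=cv2.connectedComponentsWithStats(cv2.morphologyEx(red(c["img"]),cv2.MORPH_CLOSE,np.ones((9,9))))
    i=1+np.argmin(np.hypot(*(ce[1:]-[u,v]).T)); x,y,w,h=s[i,:4]; return x+(w-1)/2,y+(h-1)/2
for n,a,b in(("wide",(384,190),(306,374)),("tight",(231,320),(357,183))):
    a=blob(A,*a);b=blob(B,*b);print(n,a,b,tri(ray(A,*a),ray(B,*b)))
print("pintip",tri(ray(A,278,220),ray(B,375,240.5)))
for c,p in((A,(359,288)),(B,(289,238))):
    m=(c["img"].max(2)<45).astype(np.uint8)
    k,l,s,ce=cv2.connectedComponentsWithStats(m);i=l[p[1],p[0]]
    cn=max(cv2.findContours((l==i).astype(np.uint8),0,2)[0],key=cv2.contourArea)[:,0]
    P=np.array([onplane(c,*q,0.008)[:2] for q in cn]).astype(np.float32)
    print("tray",s[i],cv2.fitEllipse(P))
    g=cv2.cvtColor(c["img"],cv2.COLOR_RGB2HSV)
# gauge block top: dark brown
for c,p in((A,(265,250)),(B,(360,268))):
    m=(c["img"].max(2)<110).astype(np.uint8);l=cv2.connectedComponentsWithStats(m)[1];
    cn=max(cv2.findContours((l==l[p[1],p[0]]).astype(np.uint8),0,2)[0],key=cv2.contourArea)[:,0]
    P=np.array([onplane(c,*q,0.012)[:2] for q in cn]).astype(np.float32); print("block",cv2.minAreaRect(P))
E
```

```text
wide (np.float64(383.5), np.float64(190.0)) (np.float64(305.5), np.float64(374.0)) (array([0.52135221, 0.25037297, 0.02179875]), np.float64(6.151703584855283e-05))
tight (np.float64(231.0), np.float64(320.5)) (np.float64(357.0), np.float64(182.5)) (array([ 0.52131787, -0.21830074,  0.02166284]), np.float64(0.00034944964080768404))
pintip (array([ 0.45481182, -0.01265034,  0.06808043]), np.float64(0.004583872497040066))
tray [ 315  261   87   52 3490] ((0.6281985640525818, -0.029648493975400925), (0.13365957140922546, 0.13860416412353516), 119.90281677246094)
tray [ 255  213   68   50 2651] ((0.6325110197067261, -0.03878207132220268), (0.13569584488868713, 0.13805682957172394), 114.92021942138672)
block ((0.44644665718078613, -0.007127396762371063), (0.09258284419775009, 0.13402879238128662), 57.71574020385742)
block ((0.45436736941337585, -0.008032187819480896), (0.09825822710990906, 0.09382607787847519), 57.823646545410156)
```

Emit:
{"op": "play_rows", "data": {"commands": [[3.4,-3.48,0,0,0,0,8.7],[3.4,-3.48,0,0,0,0,8.7],[3.4,-3.48,0,0,0,0,8.7],[3.4,-3.48,0,0,0,0,8.7],[3.4,-3.48,0,0,0,0,8.7],[3.4,-3.48,0,0,0,0,8.7],[3.4,-3.48,0,0,0,0,8.7],[3.4,-3.48,0,0,0,0,8.7],[3.4,-3.48,0,0,0,0,8.7],[3.4,-3.48,0,0,0,0,8.7],[0,0,-3,0,0,0,8.7],[0,0,0,0,0,0,8.7]]}}

```text
time: 1.7
ee_pos: [0.5203, 0.2492, 0.1575]
eef_rot: [0.803, 0.595, -0.002, -0.0]
ft_force: [-0.3, 0.2, 0.1]
width: 0.0873
```

```bash
python3 - <<'E'
from h import *
c=r.camera("wrist");save(c,"w1.png");print(ray(c,320,240))
s=r.read_state();print(s["ee_pos"],s["eef_rot"],s["joint_positions"])
k,l,st,ce=cv2.connectedComponentsWithStats(red(c["img"]))
for i in range(1,k):
    if st[i,4]>300:
        print(st[i],ce[i])
        cn=max(cv2.findContours((l==i).astype(np.uint8),0,2)[0],key=cv2.contourArea)[:,0]
        for z in(0.04,0.02):
            P=np.array([onplane(c,*q,z)[:2] for q in cn]).astype(np.float32);print(z,cv2.fitEllipse(P),cv2.minEnclosingCircle(P))
E
```

```text
(array([0.45419417, 0.26957146, 0.35418988]), array([ 0.24888644, -0.0448566 , -0.96804862]))
[0.52071753 0.25019298 0.15906691] [ 8.03110139e-01  5.95829707e-01 -1.00183519e-03 -2.47111055e-04] [-0.73073211  0.24666808  0.24074184  1.64400158 -0.06139465  1.26036892
  0.79848198]
[ 489  162  102   77 4848] [535.82198845 198.02310231]
0.04 ((0.5577297210693359, 0.46101319789886475), (0.06798430532217026, 0.08542034029960632), 154.32479858398438) ((0.55894935131073, 0.4611212909221649), 0.04832166060805321)
0.02 ((0.56432044506073, 0.4731995165348053), (0.07231190800666809, 0.09085780382156372), 154.3247528076172) ((0.5656176805496216, 0.4733145236968994), 0.05139124020934105)
[ 288  200   47   52 1386] [311.51082251 226.03751804]
0.04 ((0.5196588039398193, 0.2506149709224701), (0.04313516244292259, 0.049170512706041336), 70.99655151367188) ((0.5192006826400757, 0.250705361366272), 0.025060638785362244)
0.02 ((0.523826003074646, 0.2494082748889923), (0.04588095471262932, 0.05230049788951874), 70.9964828491211) ((0.5233387351036072, 0.24950440227985382), 0.026649540290236473)
```

View pics/w1.png

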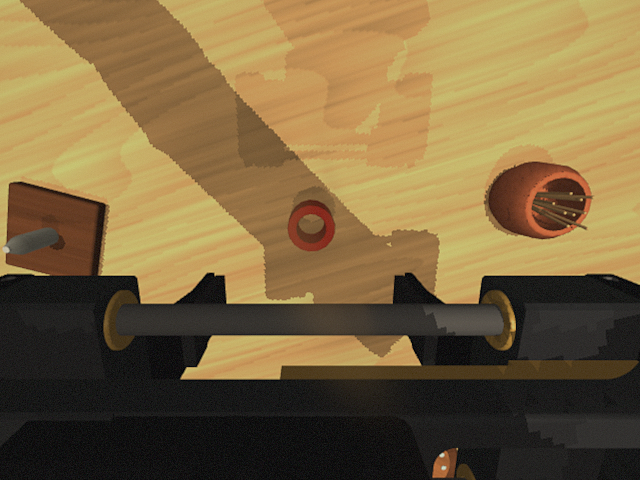

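The wrist view shows the wide sleeve centred under the tool at (311,226), and the fit (0.521, 0.250) agrees with the triangulation. I'll go down and grip it.

Emit:
{"op": "play_rows", "data": {"commands": [[0,0,-4,0,0,0,8.7],[0,0,-4,0,0,0,8.7],[0,0,-4,0,0,0,8.7],[0,0,-2,0,0,0,8.7],[0,0,-0.8,0,0,0,8.7],[0,0,0,0,0,0,8.7],[0,0,0,0,0,0,4],[0,0,0,0,0,0,4],[0,0,0,0,0,0,4],[0,0,0,0,0,0,4],[0,0,0,0,0,0,4],[0,0,0,0,0,0,4]], "grip_force": 20}}

```text
time: 3.25
ee_pos: [0.5215, 0.2501, 0.0115]
eef_rot: [0.803, 0.596, -0.0, -0.0]
ft_force: [-0.0, -0.1, 0.7]
width: 0.0415
```

The opening reads 41.5 mm where I expected 46 mm. I'll lift a little and check.

Emit:
{"op": "play_rows", "data": {"commands": [[0,0,1,0,0,0,3.5],[0,0,3,0,0,0,3.5],[0,0,4,0,0,0,3.5],[0,0,3,0,0,0,3.5],[0,0,0,0,0,0,3.5],[0,0,0,0,0,0,3.5]]}}

```text
time: 4.0
ee_pos: [0.5213, 0.25, 0.1214]
eef_rot: [0.803, 0.596, -0.0, -0.0]
ft_force: [-0.1, -0.5, -0.9]
width: 0.0348
```

```bash
python3 - <<'E'
from h import *
a=r.camera("side");b=r.camera("wrist");A=r.camera("scene")
im=np.hstack([cv2.resize(a["img"][250:430,180:420],(400,300),interpolation=cv2.INTER_CUBIC),cv2.resize(A["img"][90:270,270:510],(400,300),interpolation=cv2.INTER_CUBIC)])
im=np.vstack([im,np.hstack([cv2.resize(b["img"],(400,300)),np.zeros((300,400,3),np.uint8)])])
save({"img":im},"g1.png")
s=r.read_state();print(s["width"],s["ft_force"],s["ee_pos"])
E
```

```text
0.034962590953247885 [-0.03819369 -0.39097475  0.09500404] [0.52103784 0.24976423 0.12062084]
```

View pics/g1.png

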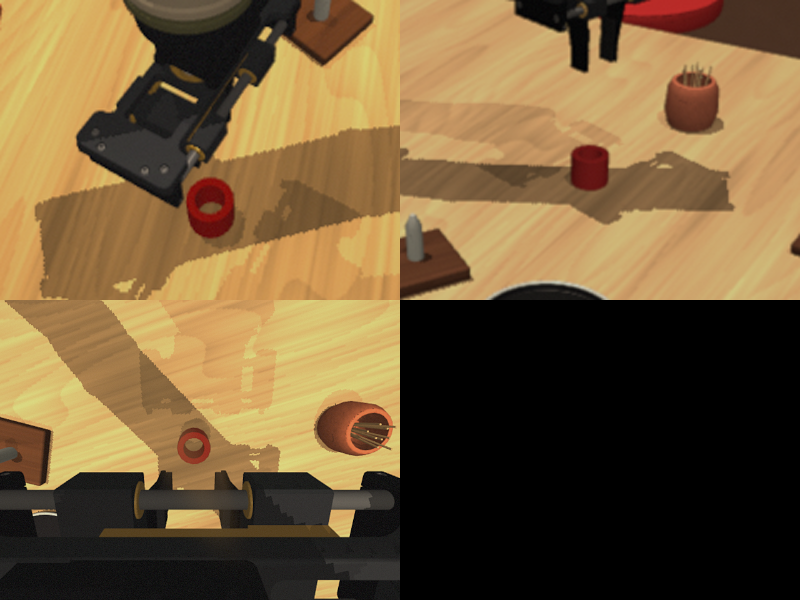

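The sleeve still stands and the grasp missed it. I'll measure it again and check where the TCP falls in the images.

```bash
cat >> h.py <<'E'
def proj(c,p):
    q=c["camera_from_world"][:3]@np.r_[p,1]; q=c["K"]@q; return q[:2]/q[2]
def blob(c,u,v,rad=60):
    k,l,s,ce=cv2.connectedComponentsWithStats(cv2.morphologyEx(red(c["img"]),cv2.MORPH_CLOSE,np.ones((9,9))))
    i=1+np.argmin(np.hypot(*(ce[1:]-[u,v]).T)); x,y,w,h=s[i,:4]; return x+(w-1)/2,y+(h-1)/2
E
python3 - <<'E'
from h import *
A=r.camera("scene");B=r.camera("side");W=r.camera("wrist")
s=r.read_state();p=s["ee_pos"];print(p)
a=blob(A,384,190);b=blob(B,306,374);w=blob(W,310,233)
print(a,b,w,tri(ray(A,*a),ray(B,*b)),tri(ray(A,*a),ray(W,*w)),tri(ray(B,*b),ray(W,*w)))
print([proj(c,p) for c in(A,B,W)],ray(W,320,240))
E
```

```text
[0.52127309 0.24985091 0.12095765]
(np.float64(383.0), np.float64(190.5)) (np.float64(306.0), np.float64(374.0)) (np.float64(310.0), np.float64(232.5)) (array([0.52067048, 0.24972603, 0.02076215]), np.float64(0.00017755663614260134)) (array([0.52152031, 0.24953989, 0.02122698]), np.float64(0.0015337731996171926)) (array([0.52123772, 0.25017105, 0.02223236]), np.float64(0.0014345199694676114))
[array([385.04938709, 144.59427661]), array([303.02365612, 344.25553849]), array([309.75247636, 268.59758289])] (array([0.45457842, 0.26988053, 0.31734116]), array([ 0.25145074, -0.0433882 , -0.96745268]))
```

The sleeve is exactly under the reported TCP, yet the fingertips in the scene view look about 30 mm higher than the TCP projection (385,145). I'll measure the real fingertips.

```bash
python3 - <<'E'
from h import *
A=r.camera("scene");W=r.camera("wrist");p=r.read_state()["ee_pos"]
a=cv2.resize(A["img"][80:180,330:450].copy(),None,fx=5,fy=5,interpolation=cv2.INTER_NEAREST)[:300*2]
u=(proj(A,p)-[330,80])*5;cv2.circle(a,tuple(int(x) for x in u),4,(0,255,0),-1)
w=W["img"][200:440,160:480].copy();u=proj(W,p)-[160,200];w=cv2.resize(w,None,fx=2,fy=2)
cv2.circle(w,tuple(int(x*2) for x in u),4,(0,255,0),-1)
a=cv2.resize(a,(400,333));w=cv2.resize(w,(400,300))
im=np.zeros((333,800,3),np.uint8);im[:,:400]=a;im[:300,400:]=w
save({"img":im},"tips.png")
E
```

```text
(no output)
```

View pics/tips.png

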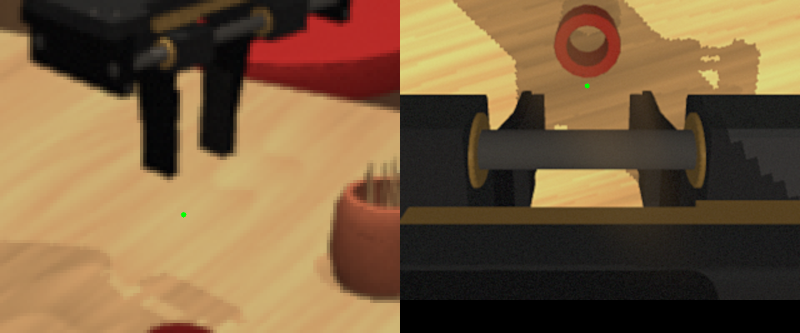

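```bash
python3 - <<'E'
from h import *
A=r.camera("scene");W=r.camera("wrist");p=r.read_state()["ee_pos"]
print(p,tri(ray(A,386.5,128.6),ray(W,309.6,275)))
for a,w in(((377.7,131.3),(354.4,275)),((377.7,131.3),(264.8,275)),((395.4,125.9),(264.8,275)),((395.4,125.9),(354.4,275))):print(tri(ray(A,*a),ray(W,*w)))
E
```

```text
[0.5215067  0.25001717 0.12138257] (array([0.51776802, 0.25348158, 0.15087735]), np.float64(0.00628098507781161))
(array([0.51111713, 0.26624633, 0.14535214]), np.float64(0.02916409355662529))
(array([0.51063391, 0.23130056, 0.15231387]), np.float64(0.006842959199318582))
(array([0.5235378 , 0.24087236, 0.15985496]), np.float64(0.040694018500692555))
(array([0.52513457, 0.27617277, 0.14944336]), np.float64(0.005990808851947753))
```

The fingertips are really about 29 mm above the reported TCP (0.151 against 0.121). Horizontally they agree. That explains the miss: the tips closed just above the 40 mm sleeve. I'll open, go 2.6 cm lower than before, and watch the force.

Emit:
{"op": "play_rows", "data": {"commands": [[0,0,0,0,0,0,8.7],[0,0,0,0,0,0,8.7],[0,0,0,0,0,0,8.7],[0,0,0,0,0,0,8.7],[0,0,0,0,0,0,8.7],[0,0,-2,0,0,0,8.7],[0,0,-4,0,0,0,8.7],[0,0,-4,0,0,0,8.7],[0,0,-2,0,0,0,8.7],[0,0,-0.8,0,0,0,8.7],[0,0,-0.8,0,0,0,8.7],[0,0,0,0,0,0,8.7]]}}

```text
time: 6.0
ee_pos: [0.5217, 0.2501, -0.0143]
eef_rot: [0.803, 0.596, 0.0, -0.0]
ft_force: [-0.7, 0.4, 0.4]
width: 0.0868
```

Emit:
{"op": "play_rows", "data": {"commands": [[0,0,0,0,0,0,4],[0,0,0,0,0,0,4],[0,0,0,0,0,0,4],[0,0,0,0,0,0,4],[0,0,0,0,0,0,4],[0,0,0,0,0,0,4],[0,0,0,0,0,0,4],[0,0,0,0,0,0,4],[0,0,0,0,0,0,4],[0,0,0,0,0,0,4]]}}

```text
time: 7.25
ee_pos: [0.5216, 0.2501, -0.0144]
eef_rot: [0.803, 0.596, 0.0, -0.0]
ft_force: [-0.4, -1.0, 1.3]
width: 0.0452
```

The opening holds at 45 mm, so the sleeve is gripped. I'll lift and carry it above the pin.

Emit:
{"op": "play_rows", "data": {"commands": [[0,0,1,0,0,0,4],[0,0,3,0,0,0,4],[0,0,4,0,0,0,4],[0,0,2.5,0,0,0,4],[-0.84,-3.26,0,0,0,0,4],[-0.84,-3.26,0,0,0,0,4],[-0.84,-3.26,0,0,0,0,4],[-0.84,-3.26,0,0,0,0,4],[-0.84,-3.26,0,0,0,0,4],[-0.84,-3.26,0,0,0,0,4],[-0.84,-3.26,0,0,0,0,4],[-0.84,-3.26,0,0,0,0,4],[0,0,0,0,0,0,4],[0,0,0,0,0,0,4]]}}

```text
time: 9.0
ee_pos: [0.4547, -0.0101, 0.091]
eef_rot: [0.803, 0.596, 0.0, -0.0]
ft_force: [-0.2, 0.3, -0.2]
width: 0.0452
```

```bash
python3 - <<'E'
from h import *
A=r.camera("scene");B=r.camera("side");W=r.camera("wrist")
s=r.read_state();p=s["ee_pos"];print(p,s["width"],s["joint_positions"])
for c in(A,B,W):
    k,l,st,ce=cv2.connectedComponentsWithStats(red(c["img"]))
    u=proj(c,p+[0,0,.035]);i=1+np.argmin(np.hypot(*(ce[1:]-u).T));print(u,st[i],ce[i])
im=np.zeros((600,800,3),np.uint8)
def crop(c,u,h=(60,80)):
    u=np.clip(np.round(u).astype(int),[80,60],[560,420]);print("crop",u-[80,60]);return cv2.resize(c["img"][u[1]-60:u[1]+60,u[0]-80:u[0]+80],(400,300),interpolation=cv2.INTER_CUBIC)
P=np.array([.4545,-.01,.08])
im[:300,:400]=crop(A,proj(A,P));im[:300,400:]=crop(B,proj(B,P));im[300:,:400]=crop(W,proj(W,P));save({"img":im},"pin1.png")
E
```

```text
[ 0.45459626 -0.00981368  0.09066909] 0.04523725233200108 [-0.47534856  0.02958715  0.40615036  2.03530074 -0.01339248  1.0790053
  1.21446277]
[275.4931131  189.36662904] [264 173  26  33 682] [277.21260997 188.81378299]
[376.31805586 220.88904614] [366 214  25  25 202] [381.34158416 228.56435644]
[309.66462352 291.00001106] [310 290   1   1   1] [310. 290.]
crop [197 153]
crop [294 178]
crop [229 203]
```

View pics/pin1.png

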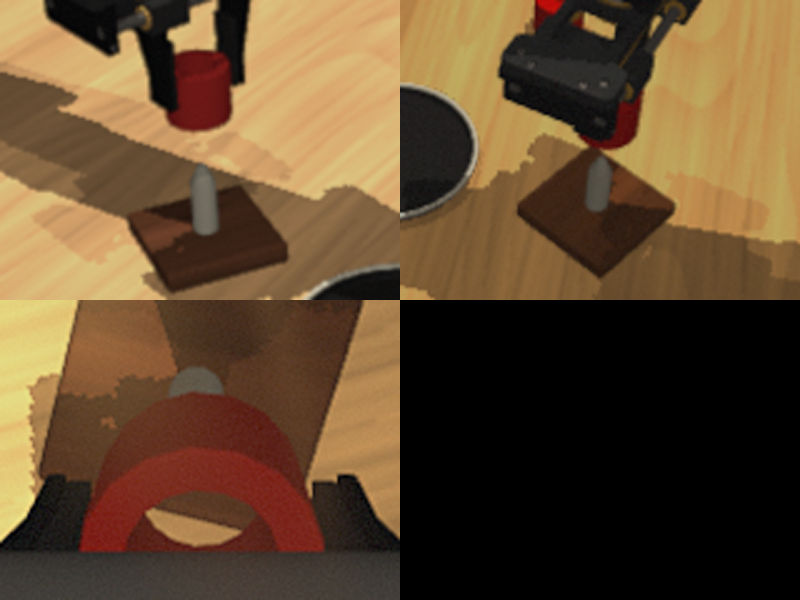

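The sleeve is held upright above the pin. The pin tip is at scene (278,219) and side (374,239), and the wrist view has the pin column at 307 and the sleeve at 310. I'll work out the offsets numerically.

```bash
python3 - <<'E'
from h import *
A=r.camera("scene");B=r.camera("side");W=r.camera("wrist")
p=r.read_state()["ee_pos"]
for z in(.068,.016):
  q=np.array([.4546,-.010,z]);print(z,*[np.round(proj(c,q),1) for c in(A,B,W)])
# pin: grey pixels of low saturation near it
for c,q in((A,(278,230)),(B,(374,250)),(W,(307,235))):
    x0,y0=q[0]-15,q[1]-22;h=cv2.cvtColor(c["img"][y0:y0+45,x0:x0+30],cv2.COLOR_RGB2HSV)
    m=((h[...,1]<60)&(h[...,2]>60)).astype(np.uint8);k,l,s,ce=cv2.connectedComponentsWithStats(m);i=1+np.argmax(s[1:,4]);b=s[i]
    ys=[(y+y0,round(np.where(l[y]==i)[0].mean()+x0,1)) for y in range(b[1],b[1]+b[3],4)];print(b,ys)
# pin-axis: pixel pair at mid shaft
print("tip",tri(ray(A,278,219.4),ray(B,374.3,238.8)))
print("wrist sleeve bottom axis",proj(W,np.array([p[0],p[1],.145])))
# sleeve centre in hand, intersect scene ray at z=0.125
print("sleeve scene z.1255",onplane(A,276.5,189,.1255),p)
E
```

```text
0.068 [277.6 218.9] [373.8 242.1] [309.8 257.4]
0.016 [279.4 244. ] [371.7 259.4] [309.6 238.4]
[ 11  11  10  28 237] [(219, np.float64(277.0)), (223, np.float64(278.0)), (227, np.float64(278.0)), (231, np.float64(278.5)), (235, np.float64(278.5)), (239, np.float64(278.5)), (243, np.float64(279.0))]
[ 10  13   9  21 157] [(241, np.float64(374.5)), (245, np.float64(373.5)), (249, np.float64(373.0)), (253, np.float64(373.0)), (257, np.float64(372.5)), (261, np.float64(372.0))]
[19 19  7  8 33] [(232, np.float64(312.0)), (236, np.float64(314.3))]
tip (array([ 0.45647227, -0.01437562,  0.07066005]), np.float64(0.004302929912941609))
wrist sleeve bottom axis [309.59751743 308.02692414]
sleeve scene z.1255 [ 0.45507242 -0.00766764  0.1255    ] [ 0.45446009 -0.01022389  0.09053888]
```

The pin estimate (0.4546, -0.010) reprojects to within 1 px in both views, and the sleeve sits within 3 mm of it. I'll lower it in two stages and check the force between them.

Emit:
{"op": "play_rows", "data": {"commands": [[0,0,-2.5,0,0,0,4],[0,0,-1,0,0,0,4],[0,0,-1,0,0,0,4],[0,0,-1,0,0,0,4],[0,0,0,0,0,0,4]]}}

```text
time: 9.93
ee_pos: [0.4539, -0.0108, 0.035]
eef_rot: [0.803, 0.596, -0.001, -0.0]
ft_force: [0.1, -0.7, -0.2]
width: 0.0448
```

Emit:
{"op": "play_rows", "data": {"commands": [[0,0,-1,0,0,0,4],[0,0,-1,0,0,0,4],[0,0,-0.7,0,0,0,4],[0,0,-0.4,0,0,0,4],[0,0,0,0,0,0,4],[0,0,0,0,0,0,4]]}}

```text
time: 10.68
ee_pos: [0.4546, -0.0108, 0.0048]
eef_rot: [0.803, 0.596, 0.0, 0.0]
ft_force: [-0.4, 0.0, -0.6]
width: 0.0451
```

Emit:
{"op": "play_rows", "data": {"commands": [[0,0,-0.2,0,0,0,4],[0,0,0,0,0,0,8.7],[0,0,0,0,0,0,8.7],[0,0,0,0,0,0,8.7],[0,0,0,0,0,0,8.7],[0,0,0,0,0,0,8.7],[0,0,2,0,0,0,8.7],[0,0,4,0,0,0,8.7],[0,0,4,0,0,0,8.7],[0.95,-2.97,2,0,0,0,8.7],[0.95,-2.97,0,0,0,0,8.7],[0.95,-2.97,0,0,0,0,8.7],[0.95,-2.97,0,0,0,0,8.7],[0.95,-2.97,0,0,0,0,8.7],[0.95,-2.97,0,0,0,0,8.7],[0.95,-2.97,0,0,0,0,8.7],[0,0,0,0,0,0,8.7],[0,0,0,0,0,0,8.7]]}}

```text
time: 12.92
ee_pos: [0.5207, -0.2179, 0.1223]
eef_rot: [0.803, 0.596, -0.0, -0.0]
ft_force: [0.3, 0.5, 0.3]
width: 0.0871
```

```bash
python3 - <<'E'
from h import *
A=r.camera("scene");B=r.camera("side");W=r.camera("wrist")
p=r.read_state()["ee_pos"];print(p,r.read_state()["joint_positions"])
for q in((.5213,-.2183,.02),(.4546,-.010,.036)):
    q=np.array(q);x=[]
    for c in(A,B,W):
        u=proj(c,q);b=blob(c,*u);x.append(b);print(u,b)
    print(tri(ray(A,*x[0]),ray(B,*x[1])),tri(ray(A,*x[0]),ray(W,*x[2])))
im=np.zeros((300,800,3),np.uint8);im[:,:400]=cv2.resize(B["img"][130:310,260:500],(400,300));im[:,400:]=cv2.resize(W["img"],(400,300));save({"img":im},"t1.png")
E
```

```text
[ 0.52093896 -0.21746627  0.1225765 ] [-0.19569114  0.27150761  0.60177768  1.74044811 -0.16563382  1.1806618
  1.72977435]
[230.99522564 321.31602139] (np.float64(230.5), np.float64(320.5))
[356.90043779 183.08777017] (np.float64(357.0), np.float64(182.5))
[308.57776473 231.42156982] (np.float64(308.0), np.float64(234.0))
(array([ 0.52105234, -0.21862152,  0.02163032]), np.float64(0.0003434276703195575)) (array([ 0.52243648, -0.21959828,  0.02320285]), np.float64(0.000853385201993276))
[278.69611718 234.505416  ] (np.float64(279.5), np.float64(243.0))
[372.44488315 252.92653555] (np.float64(376.5), np.float64(259.5))
[541.89648304  79.15089355] (np.float64(524.0), np.float64(82.5))
(array([ 0.44878064, -0.00840921,  0.01673673]), np.float64(0.00829714085952338)) (array([ 0.45356871, -0.01014371,  0.01676706]), np.float64(0.0029480182578710263))
```

View pics/t1.png

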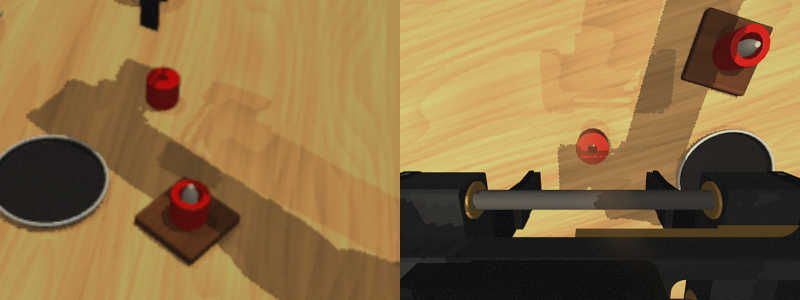

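The wide sleeve sits on the block with the pin showing through its bore (side crop (190,203)). The tight sleeve is centred below the tool (wrist crop (592,146)), at about (0.521, -0.219). I'll grip it.

Emit:
{"op": "play_rows", "data": {"commands": [[0,-0.1,-4,0,0,0,8.7],[0,0,-4,0,0,0,8.7],[0,0,-3,0,0,0,8.7],[0,0,-1.7,0,0,0,8.7],[0,0,-1,0,0,0,8.7],[0,0,0,0,0,0,8.7],[0,0,0,0,0,0,4],[0,0,0,0,0,0,4],[0,0,0,0,0,0,4],[0,0,0,0,0,0,4],[0,0,0,0,0,0,4],[0,0,0,0,0,0,4],[0,0,0,0,0,0,4],[0,0,0,0,0,0,4],[0,0,0,0,0,0,4],[0,0,0,0,0,0,4]]}}

```text
time: 15.08
ee_pos: [0.5209, -0.2196, -0.0144]
eef_rot: [0.803, 0.596, 0.0, -0.0]
ft_force: [-0.1, 1.2, 1.9]
width: 0.046
```

Emit:
{"op": "play_rows", "data": {"commands": [[0,0,1,0,0,0,4],[0,0,3,0,0,0,4],[0,0,4,0,0,0,4],[1.56,2.65,0,0,0,0,4],[1.56,2.65,0,0,0,0,4],[1.56,2.65,0,0,0,0,4],[1.56,2.65,0,0,0,0,4],[1.56,2.65,0,0,0,0,4],[1.56,2.65,0,0,0,0,4],[1.56,2.65,0,0,0,0,4],[0,0,0,0,0,0,4],[0,0,-3,0,0,0,4],[0,0,-2,0,0,0,4],[0,0,-1,0,0,0,4],[0,0,-0.7,0,0,0,4],[0,0,-0.5,0,0,0,4],[0,0,0,0,0,0,4],[0,0,0,0,0,0,4]]}}

```text
time: 17.32
ee_pos: [0.6304, -0.0341, -0.0059]
eef_rot: [0.803, 0.596, 0.0, 0.0]
ft_force: [-0.4, -0.9, -0.9]
width: 0.0456
```

Emit:
{"op": "play_rows", "data": {"commands": [[0,0,-0.3,0,0,0,4],[0,0,0,0,0,0,4],[0,0,0,0,0,0,8.7],[0,0,0,0,0,0,8.7],[0,0,0,0,0,0,8.7],[0,0,0,0,0,0,8.7],[0,0,0,0,0,0,8.7],[0,0,2,0,0,0,8.7],[0,0,4,0,0,0,8.7],[0,0,4,0,0,0,8.7],[0,0,4,0,0,0,8.7],[0,-5,3,0,0,0,8.7],[0,-5,2,0,0,0,8.7],[0,-5,0,0,0,0,8.7],[0,-5,0,0,0,0,8.7],[0,0,0,0,0,0,8.7],[0,0,0,0,0,0,8.7]]}}

```text
time: 19.45
ee_pos: [0.6303, -0.2339, 0.1816]
eef_rot: [0.803, 0.596, 0.0, 0.0]
ft_force: [0.3, 0.5, -0.3]
width: 0.0868
```

```bash
python3 - <<'E'
from h import *
A=r.camera("scene");B=r.camera("side")
def redb(c,q):
    h=cv2.cvtColor(c["img"],cv2.COLOR_RGB2HSV)
    m=cv2.morphologyEx(((((h[...,0]<5)|(h[...,0]>172))&(h[...,1]>190)&(h[...,2]>60))*255).astype(np.uint8),cv2.MORPH_CLOSE,np.ones((9,9)))
    k,l,s,ce=cv2.connectedComponentsWithStats(m);u=proj(c,np.array(q));i=1+np.argmin(np.hypot(*(ce[1:]-u).T));x,y,w,hh=s[i,:4];print(np.round(u),s[i]);return x+(w-1)/2,y+(hh-1)/2
for n,q in(("tight",(.63,-.034,.026)),("wide",(.4546,-.01,.037))):
    print(n,tri(*[ray(c,*redb(c,q)) for c in(A,B)]))
im=np.hstack([cv2.resize(A["img"][170:350,210:450],(400,300)),cv2.resize(B["img"][150:330,230:470],(400,300))]);save({"img":im},"end.png");print(r.read_state()["ee_pos"],r.read_state()["time"])
E
```

```text
[358. 278.] [344 261  29  35 892]
[288. 233.] [277 218  24  29 569]
tight (array([ 0.63050934, -0.03524448,  0.02640926]), np.float64(0.0006449943559020425))
[279. 234.] [266 219  26  32 719]
[372. 253.] [362 238  24  31 607]
wide (array([ 0.45321988, -0.00993164,  0.03577921]), np.float64(0.0014806133291178386))
[ 0.63061079 -0.23252458  0.18116813] 19.55
```

View pics/end.png

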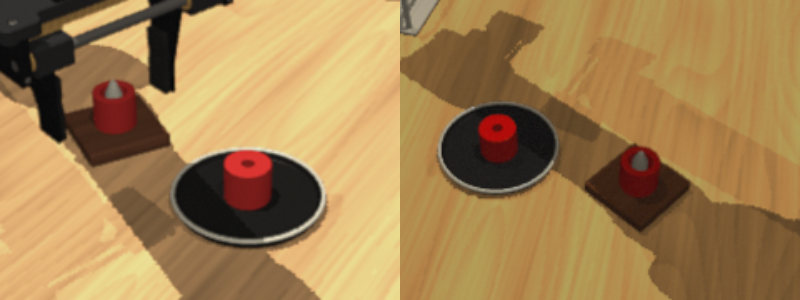

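Both sleeves are upright and in place. The wide one is on the block with its mid-height at 0.0358 (0.036 expected). The tight one is near the tray centre with its mid-height at 0.026 (0.025 expected). The gripper is clear of everything, so I'll hand in.

```bash
python3 -c "from bench import r; print(r.close_job())"
```

```text
the job is handed in; nothing more can be done
None
```

The job is handed in: the wide sleeve is all the way down on the gauge pin, and the tight sleeve stands upright in the tip tray. It took 19.6 s of the 48 s allowed, and `close_job` gave no verdict.

- **Missed grasp:** The first grasp closed on nothing. In the images the real fingertips were about 29 mm above the reported TCP, so I went about 26 mm deeper from then on. Both later grasps held, with the opening at 45–46 mm.
- **Wide sleeve:** In the last two-view check its mid-height was 0.0358 m, against 0.036 m when fully home. It was within about 2 mm of the pin axis.
- **Tight sleeve:** Its mid-height was 0.0264 m, against 0.025 m expected. It was about 1 mm from my tray centre, but the two views placed that centre up to 1 cm apart, still well inside the 50 mm limit.
- **Other checks:** Both sleeves looked upright in the last picture and the gripper was clear of everything. Wrist force readings at the end of each move stayed under about 2 N.
- **Disagreement:** A check of the wide sleeve halfway through read about 6 mm off and 19 mm too low. The colour mask had picked up brown wood, and a stricter mask in the final check put it right.

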